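# Load the tasting board and hold it out over the counter

## Robot

A 6-joint arm with a two-finger parallel gripper is mounted at the origin on the work surface. World frame = base frame: x ahead of the robot, y to its left, z up, the work surface at z = 0. Lengths are in m, angles in rad, forces in N, time in s.
With the tool pointing down it reaches from about 0.35 to 0.925 m from the base axis. Payload 6.4 kg.
Tool frame: the origin (TCP) lies between the finger pads; the fingertips stand 25 mm ahead of it and the grasp point (between the pads) lies 6 mm ahead of it; z points along the fingers, y is the line along which they close (so a half turn about z gives the same grasp; the last joint's range is limited). The gripper opens to 94 mm and grips with 3 to 60 N. Pads are 16 mm wide; open, the fingers measure 119 mm over their backs; the gripper's body (75 mm by 177 mm) begins 78 mm behind the grasp point.
Start: joints at [-1.39, 0.245, 1.558, -0, 1.339, -0.174], TCP at [0.226, -0.61, 0.23] pointing down, gripper open.
Joint ranges: [-3.13, 3.13], [-1.02, 2.26], [0.13, 2.54], [-0.95, 4.09], [0.21, 2.88], [-2.74, 2.74]. Speed limits (rad/s): [2.57, 2.57, 3.14, 3.14, 3.14, 3.14].

## Interface

Orientations are given as a unit quaternion [w, x, y, z].
In Python, from rig import arm gives the robot as it stands.
- The arm moves only by the shell command python3 -m handwheel 'ROWS' [OPENING] [FORCE]. ROWS is JSON, a list of rows, each a list of 2 entries, a list of its own where there are three numbers: the shift along the tool's x, y, z each as a share of 4 cm, from -1 to 1, then the turn, a rotation vector about the tool's x, y, z each as a share of 0.1 rad, from -1 to 1. In form: [[[x, y, z], [rx, ry, rz]], ...]. A call has 1 to 8 rows; each row shifts and turns the commanded pose from where the row before left it, along the tool's axes as they then stand; what a row does not reach is not made up. A row lasts 1/8 s, in which the tool goes at most 62.5 mm and 10.7 degrees, less where a joint would pass 70% of its speed; a pose out of reach is approached as far as the arm can. A call with a number of a shift or a turn outside -1 to 1 is refused whole. A call with a gripper value outside its range is refused whole. OPENING is the opening, from 0 (shut) to 1 (fully open), set as the call begins (- or left out, the last holds). The fingers move at their own pace and stop on an object; FORCE is the grip in N (left out, the last holds). Time passes only in rows, so rows that do not move let the fingers close. It gives the time, the measured TCP pose, the force, the opening and the grip force at its end, in the units of the state.
- arm.sense(): the state, without advancing time (a new reading comes with each control period).
- arm.camera(name): name is "scene" or "top" or "wrist"; returns the picture (384x512x3 uint8, red, green, blue); there is no depth.
- arm.camera_params(name): a dict with "camera_matrix" (3x3 intrinsics, pixels), "dist_coeffs" ([k1, k2, p1, p2, k3] as OpenCV has them; the pictures are not rectified), "R" (3x3) and "t" (3): a world point X has camera coordinates R X + t. Camera axes: x right, y down, z forward; pixel columns grow to the right and rows downward; lengths in m; the calibration is good to about 2 mm. A picture is of the moment at which its call begins: read the wrist's pose just before it. camera_params takes no time and is no camera call; for the wrist camera it gives the pose at the moment of the call.
- arm.job_done(): hands the job in; it is judged then, once.
The state is a dict: "clock": time; "joint_pos": joint angles; "joint_velocities": joint speeds; "joint_torque": joint torques, N m; "tcp_pos": TCP position; "ee_rot": TCP orientation; "ft_force": force on the tool from outside, world axes, zero at the start; "ft_torque": the same for the moment, N m; "opening": finger opening in m; "finger_force": force on a finger pad.
Only numpy, scipy, OpenCV 4.12 (cv2) and the standard library are available. Lean on these libraries where they do the work, as an engineer would, in place of code of your own. Each camera call takes 0.05 s, during which the arm holds its last target. There are 200 camera calls.

## Task

Put the tall narrow jar into the board's first pocket (one dot, nearer the upright grip) and then the short narrow jar into the second pocket (two dots), letting go of each once it is fully down in its pocket. Then slide the board out along its riser, without lifting or tipping it, until its outer end is level with the brass post; the loaded board would now tip over the riser's edge, so finish while still holding it steady and level, and do not let go. Leave the other things on the counter where they are.

Things in the scene. Friction and masses are not known exactly. Their poses are not given: they have to be found in the camera images.
- board: Dark wooden tasting board, 110 wide (its x), 300 long (its y), 20 thick, about 0.5 kg, lying loose on the riser between two low steel runners with 4 mm play each side. Origin: centre of its underside; +y is outward, the way it slides; z up. Two round pockets in its top, 50 across and 10 deep, and an upright wooden grip at the inner (-y) end
- grip (a point): Centre of the board's upright grip, a rounded wooden block 24 thick (board x) by 36 (board y) by 50 high, standing on the board top, 125 inward of the board's middle, so 275 inward of its outer end. The centre is 25 above the board top. Axes as the board
- outer_end (a point): Middle of the top edge of the board's outer (+y) end. Axes as the board
- pocket1 (a point): Centre of the floor of the first pocket (one small steel dot beside it), 10 below the board top, 20 outward of the board's middle (145 from the grip's centre); flat floor, pocket 50 across. Axes as the board
- pocket2 (a point): Centre of the floor of the second pocket (two small steel dots beside it), 80 farther outward than the first; otherwise the same
- tall_jar_mid (a point): Centre (half-way up) of the tall narrow jar: straight cylinder 46 across, 75 high, gold lid, stands loose on the counter, about 0.2 kg
- tall_jar: The same tall jar; origin at the centre of its underside
- short_jar_mid (a point): Centre (half-way up) of the short narrow jar: straight cylinder 46 across, 55 high, gold lid, stands loose on the counter, about 0.14 kg
- short_jar: The same short jar; origin at the centre of its underside
- riser: Fixed wooden riser, 140 wide (x), 280 long (y), top 70 above the counter; on it two steel runners 12 high along its length. Origin at the centre of its foot, on the counter; +y is outward. The board overhangs the +y edge of its top, more and more as it slides out
- riser_lip (a point): Middle of the riser's outer top edge, over which the board would tip
- mark: Fixed slim brass post, 16 thick, 92 high, on a round foot 36 across, standing on the counter past the riser, on the far side (+x) of the board's path and 85 from its centre line: the board slides by without touching. Origin at its foot; its y axis is parallel to the riser's, outward. Level with it means that the outer end and the post's axis are at the same place along y
- wide_jar: bystander: wide squat jar, 76 across, 60 high. Origin at the centre of its underside; mm
- big_jar: bystander: large jar, 84 across, 130 high. Origin at the centre of its underside; mm
- tin: bystander: bare metal tin, 66 across, 80 high. Origin at the centre of its underside; mm
- ramekin: bystander: small white bowl, 80 across, 35 high. Origin at the centre of its underside; mm
- spoon: bystander: dark wooden spoon 200 long, lying flat. Origin at the centre of its underside; mm
- card_stand: bystander: wooden foot 35 x 80 with an upright blank card, 69 high. Origin at the centre of its underside; mm
- cracker_box: bystander: cardboard box 60 x 100 x 45. Origin at the centre of its underside; mm
Not all that is in view belongs to the job. Leave any purple or turquoise look-alike of the short_jar alone. What is shaped like the tall_jar but purple or red is not meant.

How it is judged:
By the outcome, as a careful person would: the job done as asked, in the order asked, and still so for the second after the job is handed in, while the arm keeps its last pose, push and grip.
It also fails if it takes over 61 s, if anything falls off the work surface, if the arm or the gripper's body presses on something with over 40 N, if the wrist force passes 120 N, or if a joint passes its speed limit or range.

## Working session

There is one attempt and no reset: what is moved stays moved. The work goes in short steps, Python scripts to look and compute and a shell command to move; the robot and the scene stay as the last step left them, time stands still between calls to the robot, and variables do not carry over. Pictures are saved under pics/ and viewed, at most 11 in all, crops included, and the job is handed in when it is done.

```bash
ls; mkdir -p pics; python3 - <<'E'
from rig import arm
import cv2
s=arm.sense();print(s)
for n in("top","scene"):
    im=arm.camera(n);cv2.imwrite(f"pics/{n}0.png",cv2.resize(im[:,:,::-1],(800,600),interpolation=cv2.INTER_CUBIC))
    p=arm.camera_params(n);print(n,p)
E
```

```text
pics
{'clock': 0.0, 'joint_pos': array([-1.39011913e+00,  2.45803064e-01,  1.55901984e+00, -2.74746527e-05,
        1.33870197e+00, -1.74120100e-01]), 'joint_velocities': array([-0.00065614, -0.0001912 ,  0.00060785, -0.00081494, -0.00122106,
        0.00092485]), 'joint_torque': array([-4.38564803e-05, -4.15835810e+01, -3.14602089e+01,  6.85320399e-02,
        3.32064391e-02, -1.48614267e-04]), 'tcp_pos': array([ 0.22569432, -0.60895885,  0.22934923]), 'ee_rot': array([-9.66062802e-04,  9.84305063e-01,  1.76472686e-01, -1.65332908e-05]), 'ft_force': array([ 1.06069074, -0.00212398, -0.43087898]), 'ft_torque': array([-0.00785348,  0.03098732,  0.01758289]), 'finger_force': 0.0, 'opening': 0.09368939131759817}
top {'camera_matrix': array([[435.27781228,   0.        , 257.7019299 ],
       [  0.        , 435.27781228, 190.17025585],
       [  0.        ,   0.        ,   1.        ]]), 'dist_coeffs': array([0.04867761, 0.        , 0.        , 0.        , 0.        ]), 'R': array([[-5.95069961e-03, -9.99981904e-01,  8.84183737e-04],
       [-9.91343579e-01,  5.78331786e-03, -1.31165778e-01],
       [ 1.31158291e-01, -1.65705802e-03, -9.91360054e-01]]), 't': array([6.51301873e-04, 5.09863692e-01, 1.29184948e+00])}
scene {'camera_matrix': array([[432.55346845,   0.        , 255.7918189 ],
       [  0.        , 432.55346845, 194.13174757],
       [  0.        ,   0.        ,   1.        ]]), 'dist_coeffs': array([-0.10225353,  0.        ,  0.        ,  0.        ,  0.        ]), 'R': array([[-0.70316975,  0.7110207 , -0.0013667 ],
       [ 0.52083974,  0.51377832, -0.68173147],
       [-0.48402301, -0.48008478, -0.73160121]]), 't': array([ 0.3745624 , -0.22029633,  1.52173581])}
```

View pics/top0.png

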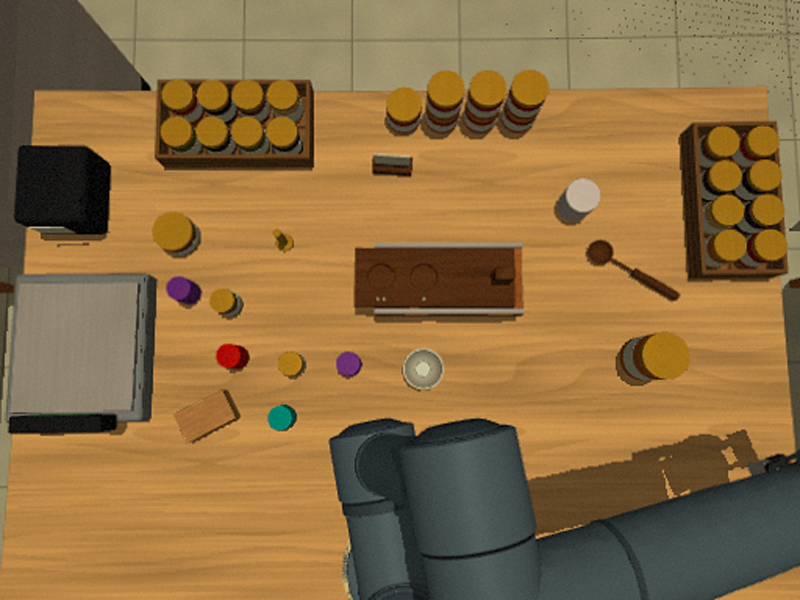

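View pics/scene0.png

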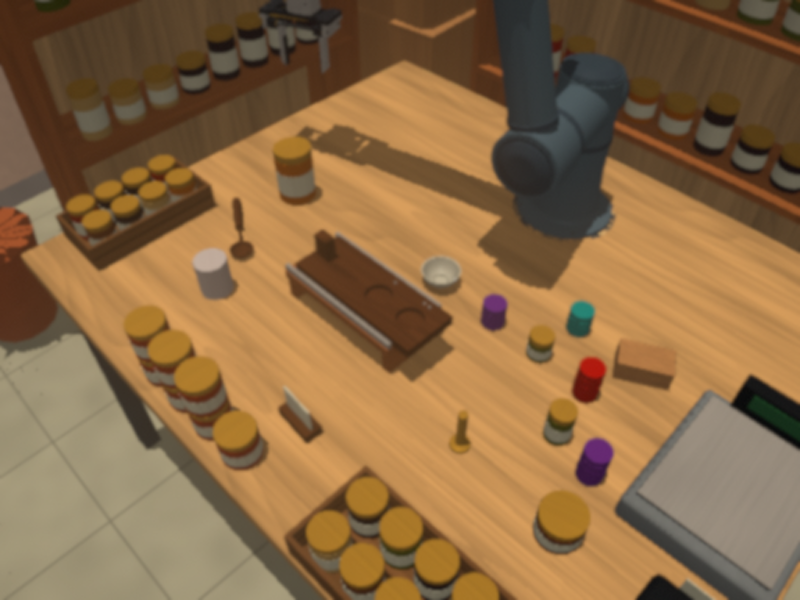

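The top view shows the tall jar's lid at about (224,299), the short jar's at (291,363) and the post at (280,240). The board spans about (355–522, 248–314), with the grip at (502,275) and the two-dot pocket at the left (outer) end. I'll enlarge this area.

```bash
cat > h.py <<'E'
import numpy as np,cv2
from scipy.spatial.transform import Rotation as Ro
def back(p,uv,z):
    K,D,R,t=[np.array(p[k]) for k in("camera_matrix","dist_coeffs","R","t")]
    n=cv2.undistortPoints(np.array(uv,float).reshape(-1,1,2),K,D)[:,0]
    d=np.c_[n,np.ones(len(n))]@R; c=-R.T@t
    return c+d*((np.broadcast_to(z,len(n))-c[2])/d[:,2])[:,None]
def proj(p,X):
    return cv2.projectPoints(np.array(X,float).reshape(-1,3),cv2.Rodrigues(np.array(p["R"]))[0],np.array(p["t"]),np.array(p["camera_matrix"]),np.array(p["dist_coeffs"]))[0][:,0]
def R(s):
    w,x,y,z=s["ee_rot"];return Ro.from_quat([x,y,z,w]).as_matrix()
E
python3 - <<'E'
from rig import arm
import cv2
im=arm.camera("top")[145:255,130:345,::-1]
cv2.imwrite("pics/c1.png",cv2.resize(im,None,fx=3.7,fy=3.7,interpolation=cv2.INTER_CUBIC))
E
```

```text
(no output)
```

View pics/c1.png

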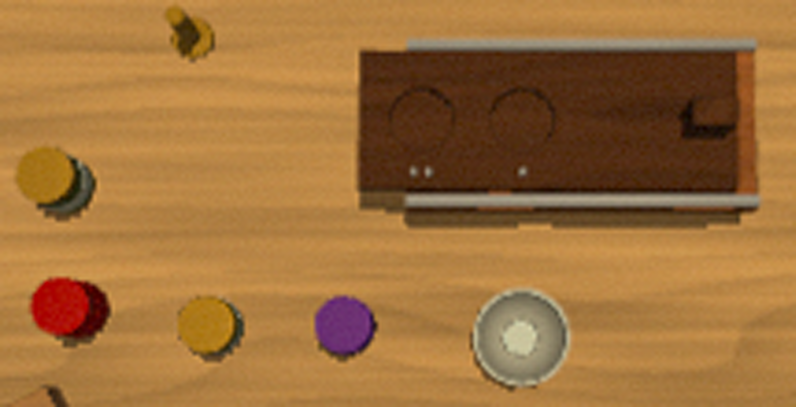

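The crop shows the tall lid at (46,177), the short lid at (207,325), the post top at (174,14) and its foot at (192,38). Pocket 2's rim is at (422,118) and pocket 1's at (522,120). The board's corners are at (360,51), (360,193), (737,51) and (739,192).

```bash
python3 - <<'E'
from rig import arm
from h import *
p=arm.camera_params("top")
n="tall short posttop postfoot pk2 pk1 oA oB iA iB".split()
c=np.array([[46,177],[207,325],[174,14],[192,38],[422,118],[522,120],[360,51],[360,193],[737,51],[739,192]],float)
uv=(c+.5)/3.7-.5+[130,145]
z=[.075,.055,.092,0,.09,.09,.09,.09,.09,.09]
X=back(p,uv,z)
q=proj(arm.camera_params("scene"),X)
for a,b,s in zip(n,X,q):print(a,b.round(4),((s+.5)*1.5625).round())
s=arm.sense();print(s["tcp_pos"],R(s).round(3))
w=arm.camera_params("wrist");print(w["R"]@R(s), -w["R"].T@w["t"]-s["tcp_pos"],w["camera_matrix"])
E
```

```text
tall [0.4995 0.3373 0.075 ] [566. 406.]
short [0.3823 0.2113 0.055 ] [544. 332.]
posttop [0.6273 0.2353 0.092 ] [466. 411.]
postfoot [0.6278 0.2369 0.    ] [462. 443.]
pk2 [0.5429 0.0385 0.09  ] [412. 316.]
pk1 [ 0.5408 -0.0406  0.09  ] [381. 293.]
oA [0.5971 0.0877 0.09  ] [411. 349.]
oB [0.4835 0.0873 0.09  ] [456. 313.]
iA [ 0.5953 -0.2118  0.09  ] [297. 261.]
iB [ 0.4826 -0.2103  0.09  ] [342. 234.]
[ 0.22572938 -0.60910407  0.22962145] [[ 0.938  0.347 -0.   ]
 [ 0.347 -0.938  0.001]
 [ 0.    -0.001 -1.   ]]
[[-3.45237263e-04  9.99999710e-01 -6.78959521e-04]
 [-9.67835123e-01 -5.04948802e-04 -2.51584817e-01]
 [-2.51585087e-01  5.70264418e-04  9.67835016e-01]] [0.06921708 0.02429383 0.15526093] [[273.60638238   0.         255.40391565]
 [  0.         273.60638238 193.79958656]
 [  0.           0.           1.        ]]
```

The sizes check out: the pockets are 80 mm apart, the board is 299 mm long, and the points reproject well into the scene view. I'll turn the tool so its y axis lies along world x, then go to the tall jar.

```bash
python3 -m handwheel '[[[0,0,0],[0,0,-1]],[[0,0,0],[0,0,-1]],[[0,0,0],[0,0,-1]],[[0,0,0],[0,0,-1]],[[0,0,0],[0,0,-1]],[[0,0,0],[0,0,-1]],[[0,0,0],[0,0,-1]],[[0,0,0],[0,0,-1]]]' 1 20
python3 -m handwheel '[[[0,0,0],[0,0,-1]],[[0,0,0],[0,0,-1]],[[0,0,0],[0,0,-1]],[[0,0,0],[0,0,-1]],[[0,0,0],[0,0,-0.16]],[[0.5,0.5,0],[0,0,0]],[[1,1,0],[0,0,0]],[[1,1,0],[0,0,0]]]'
```

```text
clock: 1.15
tcp_pos: [0.2258, -0.6093, 0.23]
ee_rot: [-0.0, 0.837, 0.547, 0.0]
ft_force: [-0.3, -0.2, 0.2]
opening: 0.0939
finger_force: 0.0
clock: 2.15
tcp_pos: [0.3274, -0.5073, 0.2303]
ee_rot: [-0.0, 0.708, 0.707, 0.0]
ft_force: [-0.3, -0.7, 0.3]
opening: 0.0943
finger_force: 0.0
```

```bash
python3 -m handwheel '[[[1,0.4,0],[0,0,0]],[[1,0.4,0],[0,0,0]],[[1,0.4,0],[0,0,0]],[[1,0.4,0],[0,0,0]],[[1,0.4,0],[0,0,0]],[[1,0.4,0],[0,0,0]],[[1,0.4,0],[0,0,0]],[[1,0.4,0],[0,0,0]]]'
python3 -m handwheel '[[[1,0.1,0],[0,0,0]],[[1,0.1,0],[0,0,0]],[[1,0.1,0],[0,0,0]],[[1,0.1,0],[0,0,0]],[[1,0.1,0],[0,0,0]],[[1,0.1,0],[0,0,0]],[[1,0.1,0],[0,0,0]],[[0.8,0.1,0],[0,0,0]]]'
python3 -m handwheel '[[[1,0,0],[0,0,0]],[[1,0,0],[0,0,0]],[[0.5,0,0],[0,0,0]],[[0,0,0],[0,0,0]]]'
python3 - <<'E'
from rig import arm
from h import *
s=arm.sense();p=arm.camera_params("wrist");im=arm.camera("wrist")
print(s["tcp_pos"],s["ee_rot"])
cv2.imwrite("pics/w1.png",cv2.resize(im[:,:,::-1],(800,600),interpolation=cv2.INTER_CUBIC))
a=np.arange(12)*np.pi/6
print(((proj(p,[[.4995,.3373,.075],[.4995,.3373,0],[.5225,.3373,.075],[.4765,.3373,.075],[.4995,.3603,.075],[.4995,.3143,.075]])+.5)*1.5625).round())
E
```

```text
clock: 3.15
tcp_pos: [0.4541, -0.1868, 0.2304]
ee_rot: [0.0, 0.707, 0.707, 0.0]
ft_force: [0.6, 0.3, 0.6]
opening: 0.0939
finger_force: 0.0
clock: 4.15
tcp_pos: [0.4848, 0.1251, 0.2304]
ee_rot: [-0.0, 0.707, 0.707, 0.0]
ft_force: [0.9, -0.5, -0.9]
opening: 0.0941
finger_force: 0.0
clock: 4.65
tcp_pos: [0.4847, 0.2241, 0.2303]
ee_rot: [-0.0, 0.706, 0.708, -0.0]
ft_force: [-0.1, 0.4, -0.1]
opening: 0.0942
finger_force: 0.0
[0.48465078 0.22414735 0.23028566] [-1.71438798e-04  7.06233320e-01  7.07979129e-01 -1.47445708e-04]
[[421. 131.]
 [417. 143.]
 [455. 131.]
 [387. 131.]
 [421.  94.]
 [420. 166.]]
```

View pics/w1.png

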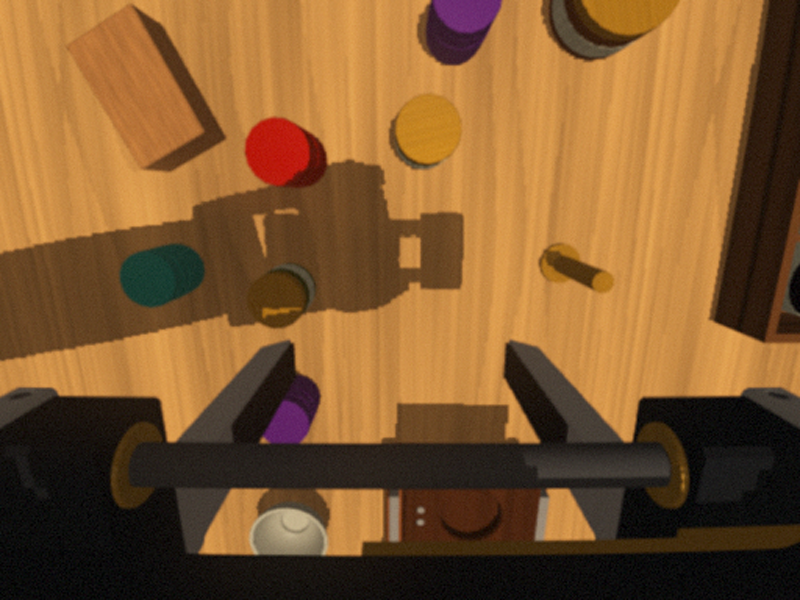

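In the wrist view the tall lid is centred at (428,129), the short lid at (278,297), the post top at (602,281) and the post foot at about (560,262).

```bash
python3 - <<'E'
from rig import arm
from h import *
p=arm.camera_params("wrist")
print(back(p,(np.array([[428,129],[278,297],[602,281],[560,262]])+.5)/1.5625-.5,[.075,.055,.092,0]).round(4))
E
```

```text
[[0.5051 0.3371 0.075 ]
 [0.3888 0.214  0.055 ]
 [0.6285 0.235  0.092 ]
 [0.6323 0.2338 0.    ]]
```

```bash
python3 -m handwheel '[[[1,0.45,0],[0,0,0]],[[1,0,0],[0,0,0]],[[0.8,0,0.5],[0,0,0]],[[0,0,1],[0,0,0]],[[0,0,1],[0,0,0]],[[0,0,0],[0,0,0]]]'
python3 - <<'E'
from rig import arm
from h import *
s=arm.sense();p=arm.camera_params("wrist");im=arm.camera("wrist")
print(s["tcp_pos"],s["ee_rot"])
hsv=cv2.cvtColor(im,cv2.COLOR_RGB2HSV)
cv2.imwrite("pics/w2.png",cv2.resize(im[:,:,::-1],(800,600),interpolation=cv2.INTER_CUBIC))
print(((proj(p,[[.5025,.337,.075]])+.5)*1.5625).round())
E
```

```text
clock: 5.45
tcp_pos: [0.5014, 0.3327, 0.1271]
ee_rot: [-0.001, 0.708, 0.707, -0.004]
ft_force: [0.8, -0.3, -0.0]
opening: 0.0941
finger_force: 0.0
[0.50141071 0.33268709 0.12705189] [-0.00139723  0.70756953  0.70663343 -0.0035502 ]
[[401. 329.]]
```

View pics/w2.png

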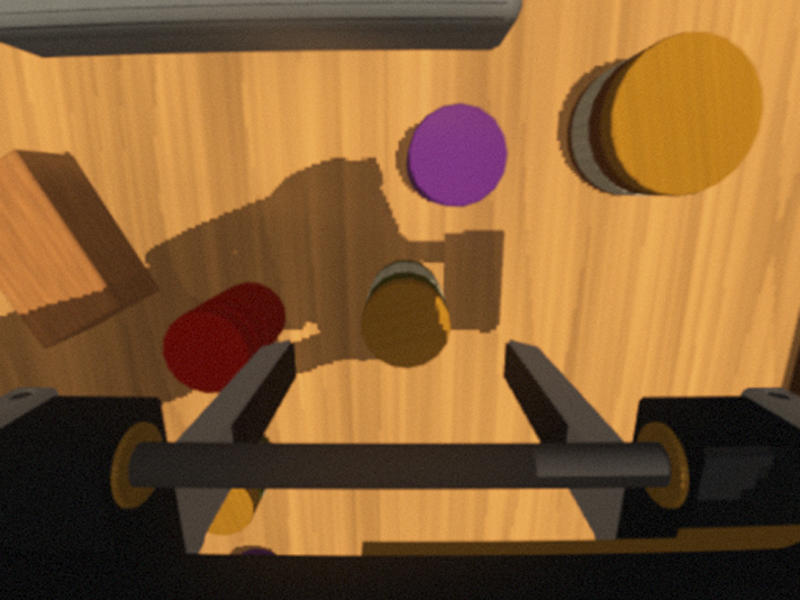

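The tall jar's lid is centred at about (406,322), between the fingers. I'll descend and grip.

```bash
python3 -m handwheel '[[[0.12,0.05,0.7],[0,0,0]],[[0,0,0.7],[0,0,0]],[[0,0,0.5],[0,0,0]],[[0,0,0],[0,0,0]]]'
python3 -m handwheel '[[[0,0,0],[0,0,0]],[[0,0,0],[0,0,0]],[[0,0,0],[0,0,0]],[[0,0,0],[0,0,0]],[[0,0,0],[0,0,0]],[[0,0,0],[0,0,0]]]' 0.3 20
```

```text
clock: 6.0
tcp_pos: [0.5057, 0.3389, 0.0543]
ee_rot: [-0.0, 0.707, 0.707, -0.0]
ft_force: [0.1, 0.1, 0.1]
opening: 0.0941
finger_force: 0.0
clock: 6.75
tcp_pos: [0.5056, 0.3393, 0.0545]
ee_rot: [-0.0, 0.707, 0.707, -0.0]
ft_force: [-1.3, -0.6, 0.5]
opening: 0.0459
finger_force: 20.0
```

```bash
python3 -m handwheel '[[[0,0,-0.5],[0,0,0]],[[0,0,-1],[0,0,0]],[[0,0,-1],[0,0,0]],[[0,0,-1],[0,0,0]],[[-0.6,0,0],[0,0,0]],[[-1,0.1,0],[0,0,0]],[[-1,0.1,0],[0,0,0]],[[-1,0.1,0],[0,0,0]]]'
python3 -m handwheel '[[[-1,0.1,0],[0,0,0]],[[-1,0.1,0],[0,0,0]],[[-1,0.1,0],[0,0,0]],[[-1,0.1,0],[0,0,0]],[[-1,0.16,0],[0,0,0]],[[-0.6,0,0],[0,0,0]],[[-0.4,0,0],[0,0,0]],[[0,0,0],[0,0,0]]]'
python3 -m handwheel '[[[0,0,0],[0,0,0]],[[0,0,0],[0,0,0]]]'
python3 - <<'E'
from rig import arm
from h import *
s=arm.sense();p=arm.camera_params("wrist");im=arm.camera("wrist")
print(s["tcp_pos"],s["ee_rot"])
cv2.imwrite("pics/w3.png",cv2.resize(im[:,:,::-1],(800,600),interpolation=cv2.INTER_CUBIC))
t=s["tcp_pos"];z=t[2]-.0545
print("lid if centred",((proj(p,[[t[0],t[1],z+.075]])+.5)*1.5625).round())
print("pk2,oA,oB",((proj(p,[[.540,.0385,.09],[.5965,.0875,.09],[.4835,.0875,.09]])+.5)*1.5625).round())
E
```

```text
clock: 7.75
tcp_pos: [0.518, 0.1941, 0.1957]
ee_rot: [0.001, 0.707, 0.707, 0.001]
ft_force: [0.4, 0.5, -2.0]
opening: 0.0456
finger_force: 20.0
clock: 8.75
tcp_pos: [0.5403, -0.0452, 0.195]
ee_rot: [0.0, 0.708, 0.707, 0.0]
ft_force: [-0.9, 1.1, -1.7]
opening: 0.0457
finger_force: 20.0
clock: 9.0
tcp_pos: [0.5402, -0.0439, 0.1945]
ee_rot: [-0.0, 0.707, 0.708, 0.0]
ft_force: [-0.6, 0.2, -1.3]
opening: 0.0459
finger_force: 20.0
[ 0.54016498 -0.0438658   0.19447929] [-9.56901883e-05  7.06671339e-01  7.07541948e-01  4.11982649e-05]
lid if centred [[397. 406.]]
pk2,oA,oB [[398. 174.]
 [499.  84.]
 [297.  84.]]
```

View pics/w3.png

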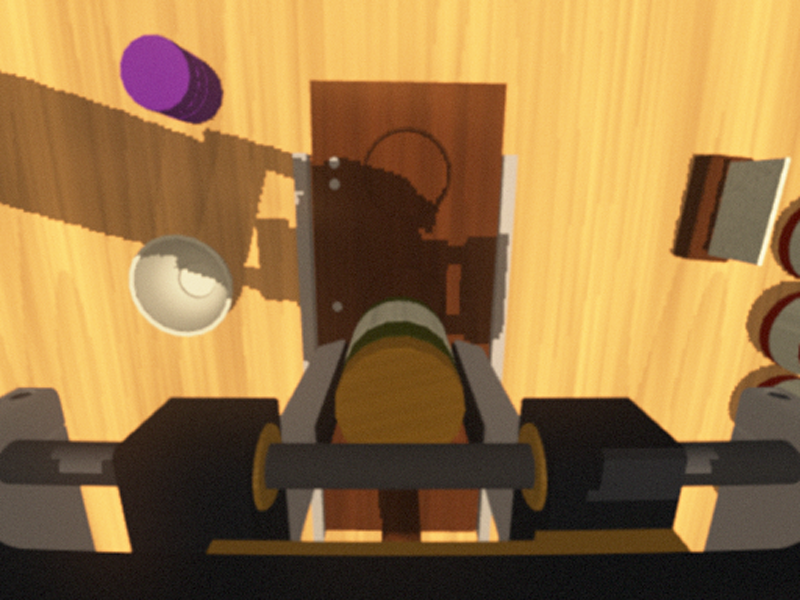

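The wrist view shows pocket 2's rim spanning x 364–450 and y 128–212, so its centre is at (407,170). The board edges are at x 311 and 506 near y 85. The lid spans x 336–465, with its upper edge at y 337. I'll work out the pocket relative to the held jar.

```bash
python3 - <<'E'
from rig import arm
from h import *
s=arm.sense();p=arm.camera_params("wrist");t=s["tcp_pos"];z=t[2]-.0545+.075
a=np.linspace(0,2*np.pi,73)
def ring(c,r): 
    q=(proj(p,np.c_[c[0]+r*np.cos(a),c[1]+r*np.sin(a),0*a+c[2]])+.5)*1.5625
    return q.min(0).round(1),q.max(0).round(1)
print("lid",ring([t[0],t[1],z],.023))
print("pk2",ring([.54,.0385,.09],.025))
print(back(p,(np.array([[407,170],[311,85],[506,85],[335,162],[335,184],[337,307],[400.5,397]]))/1.5625-.5,[.09]*6+[z]).round(4))
E
```

```text
lid (array([331. , 343.7]), array([463. , 463.4]))
pk2 (array([355.3, 128.7]), array([441. , 217.7]))
[[ 0.5451  0.0408  0.09  ]
 [ 0.4913  0.0867  0.09  ]
 [ 0.6003  0.0868  0.09  ]
 [ 0.5033  0.0453  0.09  ]
 [ 0.5029  0.033   0.09  ]
 [ 0.5015 -0.0418  0.09  ]
 [ 0.5414 -0.0405  0.2149]]
```

```bash
python3 -m handwheel '[[[0,0.065,0.4],[0,0,0]],[[0,0,0.4],[0,0,0]],[[0,0,0.24],[0,0,0]],[[0,0,0],[0,0,0]],[[0,0,0],[0,0,0]]]'
python3 -m handwheel '[[[0,0,0.1],[0,0,0]],[[0,0,0.1],[0,0,0]],[[0,0,0],[0,0,0]]]'
```

```text
clock: 9.68
tcp_pos: [0.5431, -0.0448, 0.1531]
ee_rot: [0.0, 0.707, 0.707, 0.0]
ft_force: [0.3, 0.3, -1.2]
opening: 0.0458
finger_force: 20.0
clock: 10.05
tcp_pos: [0.5428, -0.0447, 0.1447]
ee_rot: [-0.0, 0.707, 0.707, -0.0]
ft_force: [0.1, -0.0, -1.7]
opening: 0.0459
finger_force: 20.0
```

```bash
python3 -m handwheel '[[[0.02,0,0.08],[0,0,0]],[[0,0,0],[0,0,0]]]'; python3 -m handwheel '[[[0,0,0.05],[0,0,0]],[[0,0,0],[0,0,0]]]'
```

```text
clock: 10.3
tcp_pos: [0.5434, -0.0439, 0.1437]
ee_rot: [0.0, 0.707, 0.707, 0.0]
ft_force: [-4.5, 1.7, 10.5]
opening: 0.0458
finger_force: 20.0
clock: 10.55
tcp_pos: [0.5437, -0.0434, 0.143]
ee_rot: [0.0, 0.707, 0.707, 0.001]
ft_force: [-7.0, 5.1, 16.3]
opening: 0.0455
finger_force: 20.0
```

```bash
python3 - <<'E'
from rig import arm
from h import *
s=arm.sense();F=s["ft_force"]-[0,0,-1.7];T=s["ft_torque"];print(F,T)
rz=-.0545
print("ry",(T[0]+rz*F[1])/F[2],"rx",(rz*F[0]-T[1])/F[2])
p=arm.camera_params("wrist");im=arm.camera("wrist")
cv2.imwrite("pics/w4.png",cv2.resize(im[:,:,::-1],(800,600),interpolation=cv2.INTER_CUBIC))
t=s["tcp_pos"];z=t[2]-.0545+.075
a=np.linspace(0,2*np.pi,73)
q=(proj(p,np.c_[t[0]+.023*np.cos(a),t[1]+.023*np.sin(a),0*a+z])+.5)*1.5625
print("lid",q.min(0),q.max(0))
E
```

```text
[-7.0137807   5.14591403 18.01370442] [0.61905957 1.29853301 0.03573642]
ry 0.01879720307851825 rx -0.050865826638935345
lid [331.05204095 343.69913935] [463.14667413 463.39111972]
```

View pics/w4.png

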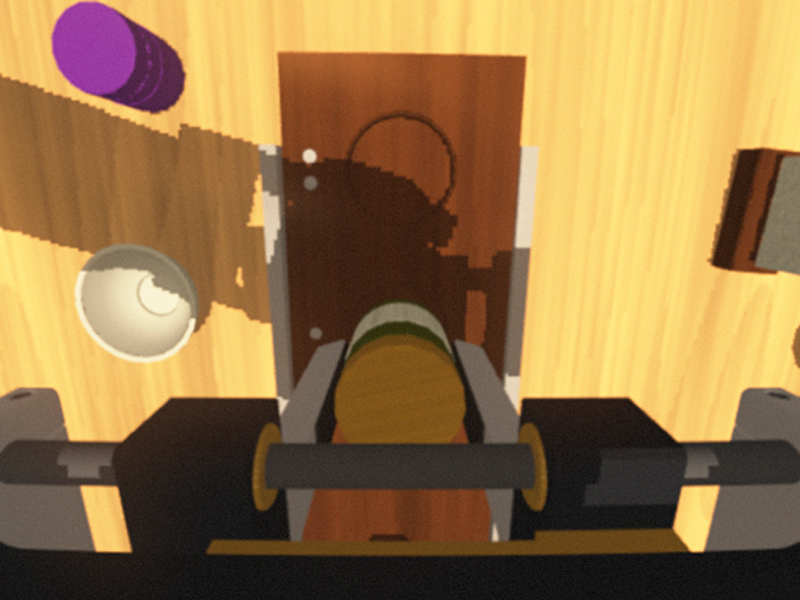

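Now pocket 2's rim spans x 347–457 with its top at y 110. The dots are at (310,156), (311,183) and (316,333), and the board's outer corners at (279,53) and (526,57). The lid is still at x 336–465 with its top at 337. The jar sits on the rim, so I'll compute the offset.

```bash
python3 - <<'E'
from rig import arm
from h import *
s=arm.sense();p=arm.camera_params("wrist")
t=s["tcp_pos"];z=t[2]-.0545+.075;print(t)
B=back(p,np.array([[310,156],[311,183],[316,333],[279,53],[526,57],[347,167],[457,167],[402,110],[336,400],[465,400],[400,337]])/1.5625-.5,[.09]*8+[z]*3)
print(B.round(4))
d1=B[2,:2];d2=(B[0,:2]+B[1,:2])/2;u=(d2-d1);print("dist",np.hypot(*u),"ang",u[0]/u[1]);u/=np.hypot(*u);v=np.array([u[1],-u[0]])
pk2=np.array([(B[5,0]+B[6,0])/2,B[7,1]-.025]);end=(B[3,:2]+B[4,:2])/2
print("pk2 ring",pk2,"dots-based y",d2[1],"end-based pk2",end-.05*u,"pk1",pk2-.08*u,end-.13*u)
print("lid",(B[8,0]+B[9,0])/2,B[10,1]-.023)
E
```

```text
[ 0.54368707 -0.04345792  0.14296593]
[[ 0.503   0.0451  0.09  ]
 [ 0.5029  0.033   0.09  ]
 [ 0.5017 -0.0412  0.09  ]
 [ 0.4912  0.0888  0.09  ]
 [ 0.6006  0.0872  0.09  ]
 [ 0.52    0.0402  0.09  ]
 [ 0.5714  0.0402  0.09  ]
 [ 0.5457  0.065   0.09  ]
 [ 0.5225 -0.0412  0.1635]
 [ 0.5673 -0.0412  0.1635]
 [ 0.5447 -0.0181  0.1635]]
dist 0.08030427202030145 ang 0.015695522534129112
pk2 ring [0.54569822 0.03996278] dots-based y 0.03905119046187837 end-based pk2 [0.54514285 0.03804613] pk1 [ 0.54444274 -0.04002736] [ 0.54388736 -0.04194402]
lid 0.5448914514699729 -0.041094846795357104
```

```bash
python3 -m handwheel '[[[0.025,-0.04,0],[0,0,0]],[[0,0,0],[0,0,0]]]'; python3 -m handwheel '[[[0.025,-0.04,0],[0,0,0]],[[0,0,0],[0,0,0]]]'; python3 -c "
from rig import arm;s=arm.sense();print(s['ft_torque'])"
```

```text
clock: 10.85
tcp_pos: [0.5433, -0.0433, 0.143]
ee_rot: [0.002, 0.707, 0.707, 0.001]
ft_force: [-1.2, 1.6, 11.1]
opening: 0.0457
finger_force: 20.0
clock: 11.1
tcp_pos: [0.5427, -0.0429, 0.143]
ee_rot: [0.004, 0.707, 0.707, 0.002]
ft_force: [2.0, -0.9, 6.8]
opening: 0.0459
finger_force: 20.0
[-0.33338378 -0.59431365  0.03088213]
```

```bash
python3 -m handwheel '[[[0,0,-0.15],[0,0,0]],[[0,0,0],[0,0,0]],[[0,0,0],[0,0,0]]]'
python3 - <<'E'
from rig import arm
from h import *
s=arm.sense();p=arm.camera_params("wrist");im=arm.camera("wrist")
t=s["tcp_pos"];print(t,s["ft_force"],s["ft_torque"],s["ee_rot"])
c=im[20:250,160:360,::-1]
cv2.imwrite("pics/w5.png",cv2.resize(c,None,fx=2.6,fy=2.6,interpolation=cv2.INTER_CUBIC))
a=np.linspace(0,2*np.pi,73)
def ring(x,y,z):
    q=(proj(p,np.c_[x+.023*np.cos(a),y+.023*np.sin(a),0*a+z])+.5-[160,20])*2.6
    return q.min(0).round(1),q.max(0).round(1)
for y in(0,.002):print(ring(t[0],t[1]+y,t[2]-.0545),ring(t[0],t[1]+y,t[2]-.0545+.075))
E
```

```text
clock: 11.48
tcp_pos: [0.539, -0.0418, 0.145]
ee_rot: [-0.001, 0.707, 0.707, -0.0]
ft_force: [0.7, 0.2, -0.7]
opening: 0.0457
finger_force: 20.0
[ 0.53904258 -0.04175432  0.14500632] [ 0.66401297  0.24598264 -0.68719771] [ 0.0342339  -0.05851096 -0.03523939] [-6.39309160e-04  7.07106318e-01  7.07106874e-01 -3.37715547e-04]
(array([172.7, 435.3]), array([320.7, 575.7])) (array([134.7, 520.1]), array([354.6, 719.2]))
(array([172.5, 428.9]), array([320.8, 570. ])) (array([134.3, 510.7]), array([354.9, 711.3]))
```

View pics/w5.png

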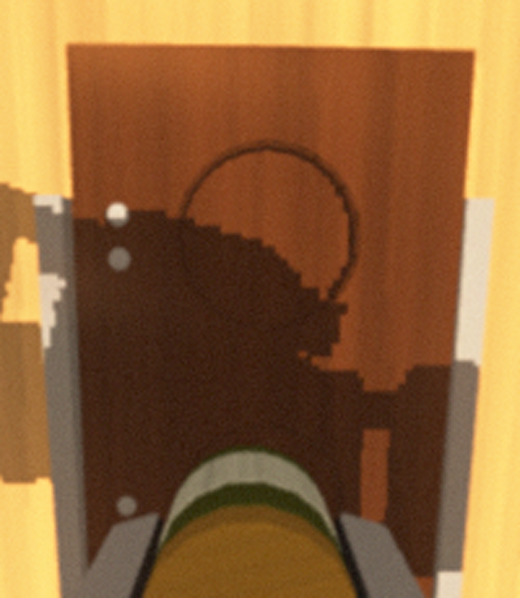

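This crop shows the held jar leaning. Its base edge is at (248,445), about 3 mm inward, and its lid edge at (250,503), about 3 mm outward, so it swung when I stopped quickly. I'll set it on the flat part of the board, release it so it stands upright, and grip it again.

```bash
python3 -m handwheel '[[[0,0,-0.15],[0,0,0]],[[-0.2,0.075,-0.1],[0,0,0]],[[-0.4,0,0],[0,0,0]],[[-0.5,0,0],[0,0,0]],[[-0.4,0,0],[0,0,0]],[[-0.23,0,0],[0,0,0]],[[-0.1,0,0.15],[0,0,0]],[[0,0,0],[0,0,0]]]'
python3 -m handwheel '[[[0,0,0.07],[0,0,0]],[[0,0,0.05],[0,0,0]],[[0,0,0],[0,0,0]]]'
```

```text
clock: 12.52
tcp_pos: [0.5421, -0.115, 0.1487]
ee_rot: [-0.001, 0.707, 0.707, -0.0]
ft_force: [-1.3, 0.8, -1.9]
opening: 0.0457
finger_force: 20.0
clock: 12.9
tcp_pos: [0.5426, -0.1148, 0.1447]
ee_rot: [-0.0, 0.707, 0.707, -0.0]
ft_force: [0.7, 0.5, -2.4]
opening: 0.046
finger_force: 20.0
```

```bash
python3 -m handwheel '[[[0,0,0.03],[0,0,0]],[[0,0,0],[0,0,0]]]'
python3 -m handwheel '[[[0,0,0.03],[0,0,0]],[[0,0,0],[0,0,0]]]';python3 -m handwheel '[[[0,0,0.03],[0,0,0]],[[0,0,0],[0,0,0]]]'
```

```text
clock: 13.15
tcp_pos: [0.5428, -0.1152, 0.1444]
ee_rot: [0.0, 0.707, 0.707, 0.0]
ft_force: [-1.5, 0.6, 3.3]
opening: 0.0456
finger_force: 20.0
clock: 13.4
tcp_pos: [0.5431, -0.1157, 0.1441]
ee_rot: [0.001, 0.707, 0.707, -0.0]
ft_force: [-3.3, -0.6, 8.9]
opening: 0.0458
finger_force: 20.0
clock: 13.65
tcp_pos: [0.5435, -0.1162, 0.1438]
ee_rot: [0.001, 0.707, 0.707, -0.0]
ft_force: [-4.6, -0.8, 11.3]
opening: 0.0456
finger_force: 20.0
```

```bash
python3 -m handwheel '[[[0,0,-0.08],[0,0,0]],[[0,0,0],[0,0,0]]]'; python3 -m handwheel '[[[0,0,0],[0,0,0]],[[0,0,0],[0,0,0]],[[0,0,0],[0,0,0]],[[0,0,0],[0,0,0]]]' 0.7 20
python3 - <<'E'
from rig import arm
from h import *
s=arm.sense();p=arm.camera_params("wrist");im=arm.camera("wrist")
t=s["tcp_pos"];print(t,s["ft_force"],s["ee_rot"])
c=im[20:250,160:360,::-1]
cv2.imwrite("pics/w6.png",cv2.resize(c,None,fx=2.6,fy=2.6,interpolation=cv2.INTER_CUBIC))
a=np.linspace(0,2*np.pi,73)
def ring(x,y,z,r=.023):
    q=(proj(p,np.c_[x+r*np.cos(a),y+r*np.sin(a),0*a+z])+.5-[160,20])*2.6
    return q.min(0).round(1),q.max(0).round(1)
for y in(0,.002):print(ring(t[0],t[1]+y,.09),ring(t[0],t[1]+y,.165))
print("pk1",ring(.543,-.041,.09,.025))
E
```

```text
clock: 13.9
tcp_pos: [0.5425, -0.115, 0.1442]
ee_rot: [-0.0, 0.707, 0.707, 0.0]
ft_force: [0.5, 0.2, -1.5]
opening: 0.0459
finger_force: 20.0
clock: 14.4
tcp_pos: [0.5427, -0.1151, 0.1445]
ee_rot: [0.0, 0.707, 0.707, 0.0]
ft_force: [0.5, -0.7, -0.1]
opening: 0.0658
finger_force: 0.0
[ 0.54265648 -0.11511087  0.14445347] [ 0.51629825 -0.71600603 -0.10093464] [2.86475835e-05 7.07091378e-01 7.07122183e-01 1.39903580e-05]
(array([172.4, 435.2]), array([320.3, 575.6])) (array([134.8, 520. ]), array([354.6, 719.2]))
(array([172.2, 428.7]), array([320.5, 569.8])) (array([134.4, 510.6]), array([355. , 711.2]))
pk1 (array([159.6, 167.7]), array([334.8, 348.5]))
```

View pics/w6.png

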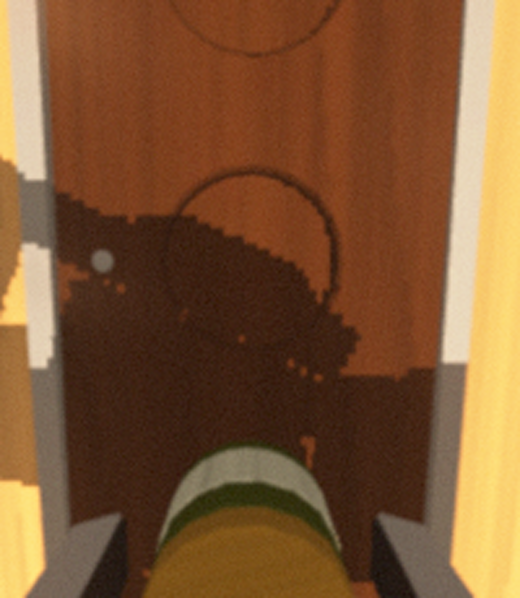

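The jar looks the same free-standing, with its base edge at 444, so it was not tilted. I had taken the lid's side band (503–525) for its top edge, which put y off by about 2.4 mm. Pocket 1's rim spans x 163–340 and y 166–345, so pocket 1 is at about (0.543, -0.0403). I'll grip again and move there.

```bash
python3 -m handwheel '[[[0,0,0],[0,0,0]],[[0,0,0],[0,0,0]],[[0,0,0],[0,0,0]],[[0,0,0],[0,0,0]],[[0,0,-0.1],[0,0,0]],[[0,0,-0.1],[0,0,0]]]' 0.3 20
python3 -m handwheel '[[[0.2,0.01,0],[0,0,0]],[[0.4,0,0],[0,0,0]],[[0.5,0,0],[0,0,0]],[[0.4,0,0],[0,0,0]],[[0.27,0,0],[0,0,0]],[[0.1,0,0.1],[0,0,0]],[[0,0,0.1],[0,0,0]],[[0,0,0],[0,0,0]]]'
python3 -m handwheel '[[[0,0,0.06],[0,0,0]],[[0,0,0],[0,0,0]]]'
```

```text
clock: 15.2
tcp_pos: [0.5424, -0.115, 0.1525]
ee_rot: [-0.0, 0.707, 0.707, -0.0]
ft_force: [0.2, -0.2, -2.3]
opening: 0.0456
finger_force: 20.0
clock: 16.2
tcp_pos: [0.5427, -0.0406, 0.1438]
ee_rot: [-0.0, 0.707, 0.707, -0.0]
ft_force: [0.2, -0.2, -2.4]
opening: 0.0457
finger_force: 20.0
clock: 16.45
tcp_pos: [0.5429, -0.0406, 0.1419]
ee_rot: [-0.0, 0.707, 0.707, -0.0]
ft_force: [-0.6, -0.1, -1.2]
opening: 0.0458
finger_force: 20.0
```

Already below board level with no contact, so I'll keep lowering.

```bash
python3 -m handwheel '[[[0,0,0.08],[0,0,0]],[[0,0,0.06],[0,0,0]],[[0,0,0],[0,0,0]]]';python3 -m handwheel '[[[0,0,0.04],[0,0,0]],[[0,0,0],[0,0,0]]]'
```

```text
clock: 16.82
tcp_pos: [0.5428, -0.0403, 0.1361]
ee_rot: [-0.0, 0.707, 0.707, -0.0]
ft_force: [0.1, 0.4, -1.1]
opening: 0.0455
finger_force: 20.0
clock: 17.08
tcp_pos: [0.543, -0.0403, 0.1348]
ee_rot: [-0.0, 0.707, 0.707, -0.0]
ft_force: [-0.5, -0.2, -1.4]
opening: 0.0453
finger_force: 20.0
```

```bash
python3 -m handwheel '[[[0,0,0.03],[0,0,0]],[[0,0,0],[0,0,0]],[[0,0,0],[0,0,0]]]'
```

```text
clock: 17.45
tcp_pos: [0.5432, -0.0403, 0.1344]
ee_rot: [0.0, 0.707, 0.707, 0.0]
ft_force: [-3.1, -0.1, 4.8]
opening: 0.0457
finger_force: 20.0
```

Tall jar seated. Release, retreat upward, and go over to the short jar.

```bash
python3 -m handwheel '[[[0,0,0],[0,0,0]],[[0,0,0],[0,0,0]],[[0,0,0],[0,0,0]],[[0,0,0],[0,0,0]],[[0,0,-0.5],[0,0,0]],[[0,0,-1],[0,0,0]],[[0,0,-1],[0,0,0]],[[0.3,-0.2,0],[0,0,0]]]' 0.85 20
python3 -m handwheel '[[[1,-0.6,0],[0,0,0]],[[1,-0.6,0],[0,0,0]],[[1,-0.6,0],[0,0,0]],[[1,-0.6,0],[0,0,0]],[[1,-0.6,0],[0,0,0]],[[0.5,-0.4,0],[0,0,0]],[[0,-0.2,0],[0,0,0]],[[0,0,0],[0,0,0]]]' 1
python3 - <<'E'
from rig import arm
from h import *
s=arm.sense();print(s["tcp_pos"],s["ee_rot"],s["ft_force"])
p=arm.camera_params("wrist");im=arm.camera("wrist")
cv2.imwrite("pics/w7.png",im[:,:,::-1])
q=proj(p,[[.3885,.2145,.055]])[0];print("pred",q)
h=cv2.cvtColor(im,cv2.COLOR_RGB2HSV)
x,y=q.round().astype(int)
for dx,dy in((0,0),(0,10),(-40,0),(40,0),(0,-40)):print(dx,dy,h[y+dy,x+dx])
a=np.linspace(0,2*np.pi,73);r=proj(p,np.c_[.3885+.023*np.cos(a),.2145+.023*np.sin(a),0*a+.055]);print(r.min(0),r.max(0))
E
```

```text
clock: 18.45
tcp_pos: [0.5371, -0.0291, 0.2375]
ee_rot: [0.003, 0.707, 0.707, 0.002]
ft_force: [-0.1, 0.3, -0.4]
opening: 0.0797
finger_force: 0.0
clock: 19.45
tcp_pos: [0.3905, 0.1912, 0.2329]
ee_rot: [-0.0, 0.707, 0.707, -0.0]
ft_force: [0.8, -0.9, -0.4]
opening: 0.094
finger_force: 0.0
[0.39045694 0.19124111 0.23289456] [-1.49917800e-04  7.07084210e-01  7.07129160e-01 -4.97792122e-04] [ 0.81906769 -0.86099214 -0.40230215]
pred [253.23654453 163.71766454]
0 0 [ 17 222  85]
0 10 [ 17 196  86]
-40 0 [ 14 159  96]
40 0 [ 16 164  98]
0 -40 [ 15 165 189]
[234.44525698 144.70786785] [272.03397273 182.10722442]
```

```bash
python3 - <<'E'
from rig import arm
from h import *
p=arm.camera_params("wrist")
im=cv2.imread("pics/w7.png");h=cv2.GaussianBlur(cv2.cvtColor(im,cv2.COLOR_BGR2HSV),(3,3),0)
w=h[120:210,210:300]
m=((w[...,1]>192)&(w[...,0]>=14)&(w[...,0]<=24)).astype(np.uint8)
n,l,st,c=cv2.connectedComponentsWithStats(m)
for i in range(1,n):
    if st[i,4]>80:print(st[i]+[210,120,0,0,0],c[i]+[210,120])
for r in m[::3,::2]:print("".join(".#"[v] for v in r))
E
```

```text
[ 233  148   37   36 1030] [251.27572816 165.87087379]
.............................................
.............................................
.............................................
.............................................
.............................................
.............................................
.............................................
.............................................
.............................................
.............................................
.................#########...................
...............############..................
..............##############.................
.............################................
............##################...............
............##################...............
............##################...............
............##################...............
.............#################...............
..............###############................
................###########..................
..................######.....................
.............................................
.............................................
.............................................
.............................................
.............................................
.............................................
.............................................
.............................................
```

```bash
python3 -m handwheel '[[[0.53,-0.09,0.3],[0,0,0]],[[0,0,0.9],[0,0,0]],[[0,0,1],[0,0,0]],[[0,0,0],[0,0,0]],[[0,0,1],[0,0,0]],[[0,0,1],[0,0,0]],[[0,0,0.5],[0,0,0]],[[0,0,0],[0,0,0]]]'
python3 -m handwheel '[[[0,0,0],[0,0,0]]]'
```

```text
clock: 20.5
tcp_pos: [0.3879, 0.2125, 0.0459]
ee_rot: [-0.0, 0.707, 0.707, -0.0]
ft_force: [-1.6, 0.1, 0.2]
opening: 0.094
finger_force: 0.0
clock: 20.62
tcp_pos: [0.3893, 0.213, 0.0476]
ee_rot: [0.001, 0.707, 0.707, 0.001]
ft_force: [-0.1, -0.3, 0.4]
opening: 0.0941
finger_force: 0.0
```

```bash
python3 -m handwheel '[[[0,0,0.08],[0,0,0]],[[0,0,0],[0,0,0]]]'
python3 -m handwheel '[[[0,0,0],[0,0,0]],[[0,0,0],[0,0,0]],[[0,0,0],[0,0,0]],[[0,0,0],[0,0,0]],[[0,0,0],[0,0,0]],[[0,0,0],[0,0,0]]]' 0.3 20
```

```text
clock: 20.88
tcp_pos: [0.3879, 0.213, 0.0431]
ee_rot: [0.0, 0.707, 0.707, 0.0]
ft_force: [0.5, 0.1, 0.9]
opening: 0.0939
finger_force: 0.0
clock: 21.62
tcp_pos: [0.3872, 0.2128, 0.0424]
ee_rot: [-0.0, 0.707, 0.707, -0.0]
ft_force: [-0.9, -0.6, 1.0]
opening: 0.0459
finger_force: 20.0
```

```bash
python3 -m handwheel '[[[0,0,-0.3],[0,0,0]],[[0,0,-0.9],[0,0,0]],[[0,0,-1],[0,0,0]],[[0,0,-0.8],[0,0,0]],[[-0.3,0.27,0],[0,0,0]],[[-0.7,0.63,0],[0,0,0]],[[-0.9,0.82,0],[0,0,0]],[[-0.9,0.82,0],[0,0,0]]]'
python3 -m handwheel '[[[-0.8,0.72,0],[0,0,0]],[[-0.5,0.45,0],[0,0,0]],[[-0.23,0.21,0],[0,0,0]],[[0,0,0.2],[0,0,0]],[[0,0,0],[0,0,0]],[[0,0,0],[0,0,0]]]'
python3 - <<'E'
from rig import arm
from h import *
s=arm.sense();p=arm.camera_params("wrist");im=arm.camera("wrist")
t=s["tcp_pos"];print(t,s["ft_force"])
cv2.imwrite("pics/w8raw.png",im[:,:,::-1])
c=im[20:260,140:380,::-1]
cv2.imwrite("pics/w8.png",cv2.resize(c,None,fx=2.5,fy=2.5,interpolation=cv2.INTER_CUBIC))
a=np.linspace(0,2*np.pi,73)
def ring(x,y,z,r=.023):
    q=(proj(p,np.c_[x+r*np.cos(a),y+r*np.sin(a),0*a+z])+.5-[140,20])*2.5
    return q.min(0).round(1),q.max(0).round(1)
zb=t[2]-.043
for y in(0,.002):print(ring(t[0],t[1]+y,zb,.0203),ring(t[0],t[1]+y,zb+.055))
e=lambda X:((proj(p,X)+.5-[140,20])*2.5).round(1)
print("ends",e([[.5455-.055,.0895,.09],[.5455+.055,.0895,.09]]))
E
```

```text
clock: 22.62
tcp_pos: [0.4892, 0.0989, 0.1607]
ee_rot: [-0.001, 0.707, 0.707, -0.001]
ft_force: [0.7, 0.5, -2.0]
opening: 0.0459
finger_force: 20.0
clock: 23.38
tcp_pos: [0.5435, 0.0405, 0.1541]
ee_rot: [-0.0, 0.707, 0.708, -0.0]
ft_force: [-0.7, 0.3, -0.6]
opening: 0.0456
finger_force: 20.0
[0.54353192 0.04045776 0.15412621] [-0.66410253  0.28542963 -0.60785561]
(array([220.7, 435.9]), array([352.9, 560.8])) (array([185.3, 486.8]), array([385.7, 669.7]))
(array([220.6, 429.5]), array([353.1, 554.9])) (array([185. , 478.2]), array([386. , 662.3]))
ends [[121.3 332.1]
 [465.4 332.5]]
```

View pics/w8.png

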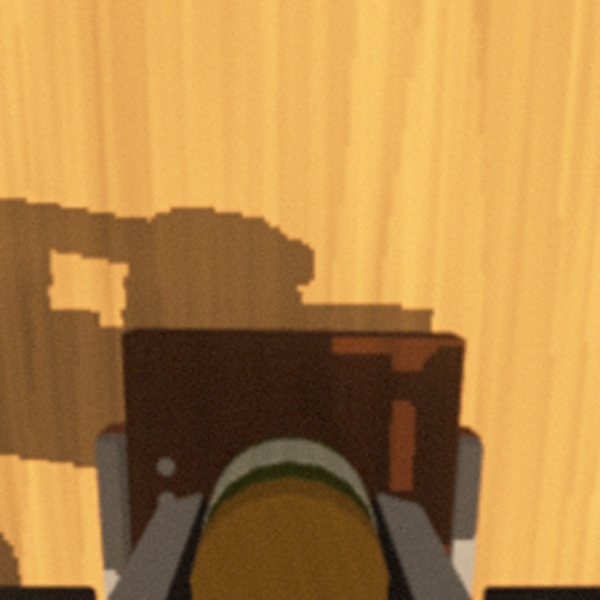

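The board's end corners are at about (124,338) and (464,342). The short jar's base edge is at 438, about 0.6 mm inward of centre. That's well aligned; x needs about +1 mm, then lower.

```bash
python3 -m handwheel '[[[0,0.02,0.2],[0,0,0]],[[0,0,0.2],[0,0,0]],[[0,0,0.1],[0,0,0]],[[0,0,0],[0,0,0]]]';python3 -m handwheel '[[[0,0,0.07],[0,0,0]],[[0,0,0],[0,0,0]],[[0,0,0],[0,0,0]]]'
```

```text
clock: 23.92
tcp_pos: [0.5447, 0.0397, 0.1339]
ee_rot: [-0.0, 0.707, 0.707, -0.0]
ft_force: [0.7, 0.7, -2.3]
opening: 0.0454
finger_force: 20.0
clock: 24.3
tcp_pos: [0.5451, 0.0397, 0.1318]
ee_rot: [0.0, 0.707, 0.707, 0.0]
ft_force: [-0.2, 0.1, -1.4]
opening: 0.0458
finger_force: 20.0
```

```bash
python3 -m handwheel '[[[0,0,0.07],[0,0,0]],[[0,0,0],[0,0,0]]]';python3 -m handwheel '[[[0,0,0.07],[0,0,0]],[[0,0,0],[0,0,0]]]'
```

```text
clock: 24.55
tcp_pos: [0.5448, 0.0397, 0.1286]
ee_rot: [-0.0, 0.707, 0.707, -0.0]
ft_force: [-0.3, -0.2, -1.6]
opening: 0.0454
finger_force: 20.0
clock: 24.8
tcp_pos: [0.5448, 0.0397, 0.1257]
ee_rot: [-0.0, 0.707, 0.707, -0.0]
ft_force: [-0.5, -0.5, -1.0]
opening: 0.0457
finger_force: 20.0
```

In the pocket. The last 3 mm now.

```bash
python3 -m handwheel '[[[0,0,0.06],[0,0,0]],[[0,0,0],[0,0,0]]]';python3 -m handwheel '[[[0,0,0.03],[0,0,0]],[[0,0,0],[0,0,0]],[[0,0,0],[0,0,0]]]'
```

```text
clock: 25.05
tcp_pos: [0.5449, 0.0397, 0.1234]
ee_rot: [-0.0, 0.707, 0.707, -0.0]
ft_force: [-0.5, 0.3, -2.5]
opening: 0.0458
finger_force: 20.0
clock: 25.42
tcp_pos: [0.545, 0.0397, 0.1225]
ee_rot: [0.0, 0.707, 0.707, 0.0]
ft_force: [-0.8, -0.1, -0.9]
opening: 0.0456
finger_force: 20.0
```

```bash
python3 -m handwheel '[[[0,0,0.02],[0,0,0]],[[0,0,0],[0,0,0]],[[0,0,0],[0,0,0]]]'
```

```text
clock: 25.8
tcp_pos: [0.5451, 0.0397, 0.1224]
ee_rot: [-0.0, 0.707, 0.707, -0.0]
ft_force: [-4.1, 0.8, 5.7]
opening: 0.0456
finger_force: 20.0
```

Both jars are seated. Release, rise, and move over the grip.

```bash
python3 -m handwheel '[[[0,0,0],[0,0,0]],[[0,0,0],[0,0,0]],[[0,0,0],[0,0,0]],[[0,0,0],[0,0,0]],[[0,0,-0.5],[0,0,0]],[[0,0,-1],[0,0,0]],[[0,0,-1],[0,0,0]],[[0,0,-0.5],[0,0,0]]]' 0.85 20
python3 -m handwheel '[[[-0.4,-0.1,0],[0,0,0]],[[-1,0,0],[0,0,0]],[[-1,0,0],[0,0,0]],[[-1,0,0],[0,0,0]],[[-1,0,0],[0,0,0]],[[-0.8,0,0],[0,0,0]],[[-0.42,0,0],[0,0,0]],[[0,0,0],[0,0,0]]]'
python3 - <<'E'
from rig import arm
from h import *
s=arm.sense();p=arm.camera_params("wrist");im=arm.camera("wrist");t=s["tcp_pos"];print(t)
cv2.imwrite("pics/w9.png",im[:,:,::-1])
for n,X in(("tall",[.543,-.0408,.155]),("short",[.545,.0391,.135])):
    x,y=proj(p,[X])[0].round().astype(int);h=cv2.cvtColor(im,cv2.COLOR_RGB2HSV)
    y0,x0=max(y-45,0),x-45;w=h[y0:y+45,x0:x+45]
    m=((w[...,1]>175)&(w[...,0]>=15)&(w[...,0]<=24)&(w[...,2]>75)).astype(np.uint8)
    k,l,st,c=cv2.connectedComponentsWithStats(m);i=1+st[1:,4].argmax();print(n,x,y,st[i],c[i]+[x0,y0])
E
```

```text
clock: 26.8
tcp_pos: [0.5459, 0.0396, 0.2441]
ee_rot: [0.001, 0.707, 0.707, 0.001]
ft_force: [0.0, -0.8, 0.9]
opening: 0.08
finger_force: 0.0
clock: 27.8
tcp_pos: [0.5402, -0.1857, 0.2402]
ee_rot: [-0.001, 0.708, 0.707, -0.0]
ft_force: [-0.2, -0.7, 0.1]
opening: 0.0801
finger_force: 0.0
[ 0.54023656 -0.18572201  0.24022787]
tall 258 29 [  18    0   58   64 2961] [259.03782506  29.92705167]
short 260 -70 [  16    0   58   64 2961] [259.03782506  29.92705167]
```

```bash
python3 -m handwheel '[[[0,0,0.5],[0,0,0]],[[0,0,1],[0,0,0]],[[0,0,0.9],[0,0,0]],[[0,0,0.5],[0,0,0]],[[0,0,0],[0,0,0]],[[0,0,0],[0,0,0]]]' 0.6
python3 -m handwheel '[[[0,0,0],[0,0,0]],[[0,0,0],[0,0,0]],[[0,0,0],[0,0,0]],[[0,0,0],[0,0,0]],[[0,0,0],[0,0,0]],[[0,0,0],[0,0,0]],[[0,0,0],[0,0,0]]]' 0.1 45
```

```text
clock: 28.6
tcp_pos: [0.5419, -0.1854, 0.127]
ee_rot: [0.001, 0.707, 0.707, 0.0]
ft_force: [1.3, 0.8, -0.0]
opening: 0.0564
finger_force: 0.0
clock: 29.48
tcp_pos: [0.5412, -0.1852, 0.1259]
ee_rot: [0.0, 0.707, 0.707, 0.0]
ft_force: [-0.4, 1.0, 2.8]
opening: 0.0237
finger_force: 45.0
```

Gripped, with the opening at 24 mm as it should be. Slide gently, stopping short of the mark first.

```bash
python3 -m handwheel '[[[0.1,0,0],[0,0,0]],[[0.2,0,0],[0,0,0]],[[0.3,0,0],[0,0,0]],[[0.3,0,0],[0,0,0]],[[0.3,0,0],[0,0,0]],[[0.3,0,0],[0,0,0]],[[0.3,0,0],[0,0,0]],[[0.3,0,0],[0,0,0]]]'
python3 -m handwheel '[[[0.3,0,0],[0,0,0]],[[0.3,0,0],[0,0,0]],[[0.3,0,0],[0,0,0]],[[0.2,0,0],[0,0,0]],[[0.15,0,0],[0,0,0]],[[0.05,0,0],[0,0,0]],[[0,0,0],[0,0,0]],[[0,0,0],[0,0,0]]]'
python3 - <<'E'
from rig import arm
from h import *
s=arm.sense();print(s["ft_torque"],s["ft_force"])
im=arm.camera("top")
cv2.imwrite("pics/t2.png",im[:,:,::-1])
g=cv2.cvtColor(im,cv2.COLOR_RGB2GRAY)
p=arm.camera_params("top")
y=s["tcp_pos"][1]+.275
q=proj(p,[[.525,y,.09],[.575,y,.09],[.6273,.2353,.092]]);print(q)
for k in(0,1):
    a,b=q[k].round().astype(int);
    for r in(-6,0,6):print(a-9,g[b+r,a-9:a+9])
E
```

```text
clock: 30.48
tcp_pos: [0.5411, -0.1006, 0.126]
ee_rot: [0.001, 0.707, 0.707, -0.0]
ft_force: [0.4, -5.2, 3.1]
opening: 0.0237
finger_force: 44.9
clock: 31.48
tcp_pos: [0.5412, -0.0491, 0.1261]
ee_rot: [0.0, 0.707, 0.707, 0.0]
ft_force: [-0.0, -4.8, 5.0]
opening: 0.0235
finger_force: 44.9
[-0.90734458  0.04578607  0.12741263] [-0.03043234 -4.83962802  4.98086729]
[[179.4039551  182.9367247 ]
 [179.69469816 166.05753186]
 [176.65472428 148.4342957 ]]
170 [141 139 140 141 139 142 139 141 142 144  77  48  47  51  51  50  48  89]
170 [144 145 141 142 143 145 144 144 147 151  60  54  53  54  55  56  54  52]
170 [138 135 135 134 134 135 137 136 137 145  53  50  49  51  50  46  54  54]
171 [148 149 146 151 150 150 149 134 112  81  49  50  43  46  45  45  43  44]
171 [136 136 137 139 138 137 137 137 142  98  53  47  48  48  45  49  54  48]
171 [150 156 155 152 155 158 153 155 160  85  50  53  54  51  53  51  76 124]
```

```bash
python3 - <<'E'
from rig import arm
from h import *
im=cv2.imread("pics/t2.png");p=arm.camera_params("top")
print(back(p,[[179.6,182.9],[179.95,166]],.09))
h=cv2.cvtColor(im,cv2.COLOR_BGR2HSV)
for r in range(143,163):print(r,[f"{a}/{b}" for a,b in zip(h[r,170:190,1],h[r,170:190,2])])
E
```

```text
[[0.52510511 0.22532953 0.09      ]
 [0.5751677  0.22515454 0.09      ]]
143 ['169/186', '157/193', '155/189', '158/187', '155/192', '156/189', '164/188', '155/188', '160/187', '157/185', '154/187', '161/185', '163/183', '159/183', '154/187', '154/184', '157/185', '159/184', '159/184', '159/180']
144 ['160/194', '160/195', '163/192', '158/194', '163/189', '160/190', '157/195', '158/195', '161/190', '159/188', '162/186', '162/187', '159/189', '160/187', '159/188', '159/186', '158/187', '163/188', '163/185', '158/187']
145 ['164/191', '157/195', '158/195', '156/195', '160/196', '164/194', '158/198', '166/191', '159/196', '162/194', '159/197', '157/193', '157/195', '162/195', '158/195', '154/195', '160/195', '161/195', '157/190', '169/187']
146 ['164/185', '158/186', '162/184', '161/188', '160/191', '166/187', '169/186', '180/174', '165/187', '154/199', '156/196', '157/193', '156/194', '159/192', '156/195', '157/193', '161/193', '159/194', '159/188', '159/188']
147 ['158/181', '163/180', '158/182', '154/185', '158/179', '200/163', '224/162', '226/159', '225/160', '163/167', '163/180', '
[... 2698 characters left out ...]
94/105', '168/132', '159/165', '167/162', '164/162']
160 ['162/190', '163/194', '159/196', '162/192', '160/196', '160/195', '156/196', '160/196', '162/175', '167/145', '199/113', '194/79', '191/76', '234/72', '197/75', '217/74', '215/71', '216/72', '205/72', '209/72']
161 ['160/193', '170/188', '159/194', '163/193', '162/192', '160/194', '164/191', '160/194', '158/197', '156/203', '171/142', '199/78', '197/75', '183/78', '182/77', '191/76', '201/76', '159/80', '203/73', '203/74']
162 ['160/188', '161/189', '157/192', '160/191', '164/190', '164/190', '165/190', '154/192', '161/188', '157/198', '172/138', '227/73', '182/73', '201/76', '168/76', '255/71', '187/75', '199/73', '172/77', '217/74']
```

```bash
python3 - <<'E'
from rig import arm
from h import *
p=arm.camera_params("top");print(back(p,[[176.6,149],[181.6,154.5],[181.6,154.5]],[.092,0,.006]))
E
```

```text
[[0.62560292 0.23543188 0.092     ]
 [0.62906885 0.23669615 0.        ]
 [0.62776404 0.23564157 0.006     ]]
```

```bash
python3 -m handwheel '[[[0.08,0,0],[0,0,0]],[[0.1,0,0],[0,0,0]],[[0.085,0,0],[0,0,0]],[[0,0,0],[0,0,0]],[[0,0,0],[0,0,0]],[[0,0,0],[0,0,0]]]'
python3 - <<'E'
from rig import arm
from h import *
s=arm.sense();print(s["tcp_pos"],s["ee_rot"],s["ft_force"],s["ft_torque"])
im=arm.camera("top");g=cv2.cvtColor(im,cv2.COLOR_RGB2GRAY)
for r in(177,183,189,163,166,169):print(170,g[r,170:186])
c=arm.camera("scene")[140:300,190:390,::-1]
cv2.imwrite("pics/s2.png",cv2.resize(c,None,fx=3.7,fy=3.7,interpolation=cv2.INTER_CUBIC))
E
```

```text
clock: 32.28
tcp_pos: [0.5413, -0.0388, 0.1261]
ee_rot: [0.001, 0.707, 0.707, -0.0]
ft_force: [0.4, -5.0, 5.7]
opening: 0.0241
finger_force: 44.9
[ 0.54132954 -0.03881376  0.12607098] [ 5.09679938e-04  7.07094656e-01  7.07118722e-01 -1.56414903e-05] [ 0.4483599  -4.96110853  5.70385088] [-1.16094535  0.05049245  0.09447981]
170 [141 138 139 140 142 140 126  53  47  46  48  49  45  53 125 125]
170 [145 143 142 147 141 148 101  53  51  54  55  55  54  58  58  64]
170 [140 135 132 137 135 141  99  51  45  52  47  49  54  51  46  52]
170 [152 150 152 153 153 154 157  55  44  53  48  46  49  50  49  52]
170 [136 136 135 136 138 139 144  56  49  51  51  52  50  51  54  48]
170 [146 149 147 151 145 154 147  56  47  54  51  51  56  55  45  77]
```

View pics/s2.png

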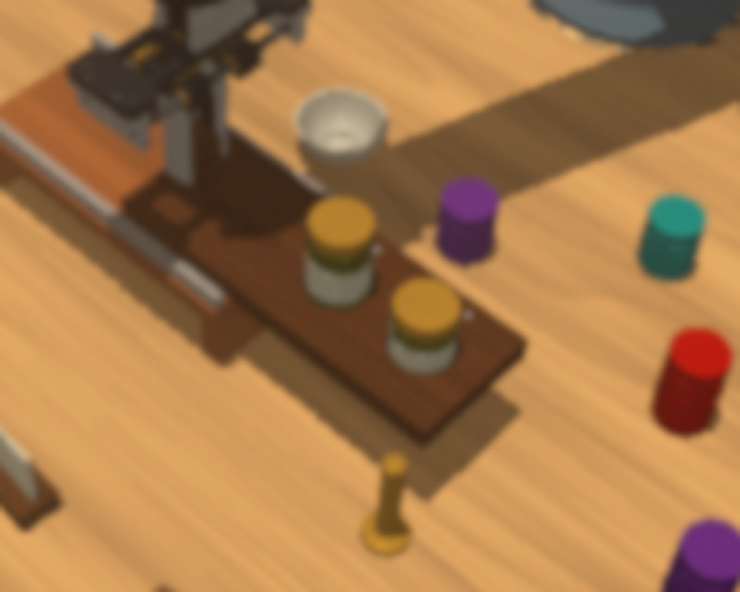

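The scene view shows both jars upright in their pockets, at about (340,250) and (425,325). The board is level, and its end corner at (425,440) is in line with the post at (393,465). The top view puts the end at y≈0.2355 m and the post at 0.2356 m.

```bash
python3 -c "
from rig import arm;print(arm.job_done())"
```

```text
the job is handed in; nothing more can be done
None
```

I handed the job in at about 32 s: the tall jar is in pocket 1, the short jar is in pocket 2, and the board is slid out level with the brass post (within about 1 mm by the top camera) and still held; on the way, the tall jar caught pocket 1's rim, so I set it down on the board and gripped it again before it went in.

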